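Nest the curry cups on the board and cover them

ROBOT

A 6-joint arm with a two-finger parallel gripper is mounted at the origin on the work surface. World frame = base frame: x ahead of the robot, y to its left, z up, the work surface at z = 0. Lengths are in m, angles in rad, forces in N, time in s.
With the tool pointing down it reaches from about 0.4 to 0.825 m from the base axis. Payload 7 kg.
Tool frame: the origin (TCP) lies at the very end of the fingers, on their centre line; the grasp point (between the pads) lies 19 mm behind it; z points along the fingers, y is the line along which they close (so a half turn about z gives the same grasp; the last joint's range is limited). The gripper opens to 88 mm and grips with 3 to 60 N. Pads are 19 mm wide; open, the fingers measure 130 mm over their backs; the gripper's body (78 mm by 193 mm) begins 47 mm behind the grasp point.
Start: joints at [-1.045, 0.359, 0.012, 0, -1.224, -0.288], TCP at [0.159, -0.656, 0.227] pointing down, gripper open.
Joint ranges: [-3.07, 3.07], [-1.43, 2.12], [-1.02, 1.25], [-3.03, 1.67], [-3.05, -0], [-3.03, 3.03]. Speed limits (rad/s): [2.39, 2.39, 3.01, 3.14, 3.14, 3.14].

INTERFACE

Orientations are given as [roll, pitch, yaw] about the fixed x, y, z axes, in that order (R = Rz(yaw) Ry(pitch) Rx(roll)).
In Python, from station import arm, grab_frame gives the robot as it stands.
- The arm moves only by the tool jog_arm, never from a script. Its argument "deltas" is a list that holds one entry, the list of rows, each a list of 4 numbers: the shift along the tool's x, y, z in units of 60 mm (1.0 is 60 mm), then the turn about the tool's z in units of 5 degrees (1.0 is 5 degrees). A call has 1 to 8 rows; each row is the pose to reach, as a shift and turn from the pose commanded when the call began, along the tool's axes at that moment; what a row does not reach only later rows make up. A row lasts 1/8 s, in which the tool goes at most 62.5 mm and 10.7 degrees, less where a joint would pass 70% of its speed; a pose out of reach is approached as far as the arm can. A call with a gripper value outside its range is refused whole. "grip" is the finger opening in mm, from 0 to 87.6, set as the call begins (left out, the last holds). The fingers move at their own pace and stop on an object; "squeeze" is the grip in N (left out, the last holds). Time passes only in rows, so rows that repeat a pose let the fingers close. It gives the time, the measured TCP pose, the force, the opening and the grip force at its end, in the units of the state.
- arm.get_state(): the state, without advancing time (a new reading comes with each control period).
- grab_frame(name): name is "side" or "top"; returns a dict with "img" (420x560x3 uint8, red, green, blue), "vfov" (degrees; the focal length in pixels is half the picture's height over the tangent of half this angle, whatever the lens; pixels are square), "cx", "cy" (the principal point, pixels), "xyz" and "rotation" of the camera in the world. Camera axes: x right, y down, z forward; pixel columns grow to the right and rows downward; lengths in m; the calibration is good to about 2 mm. A picture is of the moment at which its call begins. There is no depth.
- arm.job_done(): hands the job in; it is judged then, once.
The state is a dict: "t": time; "q": joint angles; "qd": joint speeds; "joint_efforts": joint torques, N m; "eef_pos": TCP position; "ee_rot": TCP orientation; "force": force on the tool from outside, world axes, zero at the start; "moment": the same for the moment, N m; "width": finger opening in m; "gripper_force": force on a finger pad.
Only numpy, scipy, OpenCV 4.12 (cv2) and the standard library are available. Lean on these libraries where they do the work, as an engineer would, in place of code of your own. Each camera call takes 0.05 s, during which the arm holds its last target. There are 200 camera calls.

TASK

Put the steel curry cups away under the dome: set the widest cup in the middle of the round wooden board, then the middle cup fully down inside it, then the narrowest fully down inside that one, and last stand the steel dome cover over the nest, centred and flat on the board without its touching the cups. Take them one at a time in that order, set each down and let go of it rather than dropping it, and leave the red bowl and the toothpick pot where they are.

Things in the scene. Friction and masses are not known exactly. Their poses are not given: they have to be found in the camera images.
- board: Round wooden serving board, diameter 200, 15 thick, fixed flat on the counter. Origin: centre of the underside, z up; its top is 15 above the origin.
- wide_cup: The widest and lowest open round cup of plain steel, loose, upright: rim diameter 66 (inside 60), height 36, floor 4 thick. Its top 20 mm is a straight collar; below, it tapers to a foot of diameter 48. 0.06 to 0.17 kg. Origin: centre of the underside, z up. The middle cup goes in with about 4 mm play all round.
- middle_cup: The middle-sized open round cup of plain steel, loose, upright: rim diameter 52 (inside 46), height 50, floor 4 thick. Its top 20 mm is a straight collar; below, it tapers to a foot of diameter 34. 0.06 to 0.17 kg. Origin: centre of the underside, z up. Fully down in the wide cup, its origin is 4 above that cup's and its rim 18 above that rim.
- narrow_cup: The narrowest and tallest open round cup of plain steel, loose, upright: rim diameter 38 (inside 32), height 64, floor 4 thick. Its top 20 mm is a straight collar; below, it tapers to a foot of diameter 20. 0.06 to 0.17 kg. Origin: centre of the underside, z up. Fully down in the middle cup, its origin is 4 above that cup's and its rim 18 above that rim.
- dome: Round steel dome cover, loose, standing on its open rim, empty: outside diameter 160 at the rim, 156 at height 45, 132 at 75, 80 at its flat top at 94; wall 3, inner height 90. On top an upright black cylindrical knob, diameter 26, from 94 to 122 above the rim. 0.2 to 0.4 kg. Origin: centre of the rim's circle (underside), z up.
- red_bowl: Bystander: open red plastic bowl, rim diameter 110, height 45, loose. Origin: centre of the underside. To be left alone.
- pick_pot: Bystander: small brown clay pot of toothpicks, diameter 36, height 45 (picks to 58), loose. Origin: centre of the underside. To be left alone.

How it is judged:
On the way, in this order (a step that is already met when the one before it is completed fails the run):
1. the wide cup stands on the middle of the board, let go (horizontal distance between wide_cup and board below 0.015 m and z of wide_cup in the frame of board between 0.012 and 0.018 m and angle between wide_cup's own z axis and vertical below 0.1 rad and contact force between the fingers and wide_cup below 0.05 N), for 0.2 s.
2. the middle cup stands fully down inside the wide cup, let go (horizontal distance between middle_cup and wide_cup below 0.01 m and z of middle_cup in the frame of wide_cup between 0.001 and 0.007 m and angle between middle_cup's own z axis and vertical below 0.1 rad and contact force between the fingers and middle_cup below 0.05 N), for 0.2 s.
3. the narrow cup stands fully down inside the middle cup, let go (horizontal distance between narrow_cup and middle_cup below 0.01 m and z of narrow_cup in the frame of middle_cup between 0.001 and 0.007 m and angle between narrow_cup's own z axis and vertical below 0.1 rad and contact force between the fingers and narrow_cup below 0.05 N), for 0.2 s.
4. the dome cover stands on the board over the nest, let go (horizontal distance between dome and board below 0.015 m and z of dome in the frame of board between 0.012 and 0.018 m and angle between dome's own z axis and vertical below 0.06 rad and contact force between the fingers and dome below 0.05 N), for 0.2 s.
At the end, for the whole second after the job is handed in: Wide cup on the board within 15 mm of centre; middle cup on the wide cup's floor, narrow cup on the middle cup's floor (height 3 mm, centre 10 mm, upright 0.1 rad); dome flat on the board over them (3 mm, 0.06 rad) within 15 mm of centre. All released and at rest (all of step 1 and all of step 2 and all of step 3 and all of step 4 and linear speed of each of wide_cup, middle_cup, narrow_cup, dome below 0.02 m/s); the robot touches nothing.
It fails at once if a cup or the dome is dropped (falls freely faster than 0.7 m/s, some 25 mm) ((linear speed of wide_cup above 0.7 m/s and contact force between the fingers and wide_cup below 0.05 N) or (linear speed of middle_cup above 0.7 m/s and contact force between the fingers and middle_cup below 0.05 N) or (linear speed of narrow_cup above 0.7 m/s and contact force between the fingers and narrow_cup below 0.05 N) or (linear speed of dome above 0.7 m/s and contact force between the fingers and dome below 0.05 N)).
It fails at once if the dome touches a cup (over 1 N) (contact force between dome and wide_cup above 1 N or contact force between dome and middle_cup above 1 N or contact force between dome and narrow_cup above 1 N).
It fails at once if the red bowl or the toothpick pot is shifted by more than 20 mm (distance of any of red_bowl, pick_pot from where it was at the start of the episode above 0.02 m).
It also fails if it takes over 128 s, if anything falls off the work surface, if the arm or the gripper's body presses on something with over 40 N, if the wrist force passes 120 N, or if a joint passes its speed limit or range.

## Working session

There is one attempt and no reset: what is moved stays moved. The work goes in short steps, Python scripts to look and compute and a tool call to move; the robot and the scene stay as the last step left them, time stands still between calls to the robot, and variables do not carry over. Pictures are saved under pics/ and viewed, at most 14 in all, crops included, and the job is handed in when it is done.

Besides the shell and the picture viewer there is one more tool, called in YAML: its name, and indented under it one key for each argument. jog_arm: Moves the arm, as the interface text tells. Its arguments: {"type":"object","properties":{"deltas":{"type":"array"},"grip":{"type":"number"},"squeeze":{"type":"number"}},"required":["deltas"]}

```bash
mkdir -p pics
cat > h.py <<'E'
import numpy as np, cv2
from station import arm, grab_frame
def K(f):
    fl=f['img'].shape[0]/2/np.tan(np.radians(f['vfov'])/2); return fl
def ray(f,u,v):
    fl=K(f); d=np.array([(u-f['cx'])/fl,(v-f['cy'])/fl,1.]); return np.array(f['xyz']),np.array(f['rotation'])@d
def onz(f,u,v,z):
    o,d=ray(f,u,v); return o+d*(z-o[2])/d[2]
def proj(f,p):
    c=np.array(f['rotation']).T@(np.array(p)-np.array(f['xyz'])); return K(f)*c[0]/c[2]+f['cx'],K(f)*c[1]/c[2]+f['cy']
def save(f,name,crop=None,s=1):
    im=f['img'][:,:,::-1]
    if crop: x0,y0,x1,y1=crop; im=im[y0:y1,x0:x1]
    cv2.imwrite('pics/'+name,cv2.resize(im,None,fx=s,fy=s,interpolation=cv2.INTER_CUBIC))
E
python3 - <<'E'
from h import *
for n in('side','top'):
    f=grab_frame(n); save(f,n+'0.png',s=1.4); np.save(n+'0.npy',f,allow_pickle=True)
    print(n,f['vfov'],f['cx'],f['cy'],f['xyz'],np.round(f['rotation'],4).tolist(),[k for k in f])
print(arm.get_state())
E
```

```text
side 54.48229401108164 280.43204134113313 212.33675524252587 [0.23167174 0.57118002 0.68401761] [-2.3582, 0.0129, -2.623] ['img', 'vfov', 'cx', 'cy', 'xyz', 'rotation']
top 51.451577162308084 283.4975843743141 218.0522630302302 [ 0.37575613 -0.00704616  1.08784552] [-2.9715, -0.0101, -1.5907] ['img', 'vfov', 'cx', 'cy', 'xyz', 'rotation']
{'t': 0.1, 'q': array([-1.04489746e+00,  3.59352340e-01,  1.11788178e-02, -2.90099781e-04,
       -1.22410537e+00, -2.88114776e-01]), 'qd': array([ 0.00020847, -0.00025283,  0.00071583, -0.00045752,  0.00021044,
       -0.00035185]), 'joint_efforts': array([-1.59210584e-03, -5.84164453e+01,  2.93749738e+01,  7.01539144e+00,
        1.01367087e-02, -5.94159133e-05]), 'eef_pos': array([ 0.15887744, -0.65560124,  0.22570806]), 'ee_rot': array([ 3.14009370e+00, -1.59815788e-04, -2.90390722e+00]), 'force': array([0.38261829, 0.13652872, 0.21255865]), 'moment': array([ 0.02372539,  0.004716  , -0.03255618]), 'gripper_force': 0.0, 'width': 0.08784680555097071}
```

View pics/top0.png

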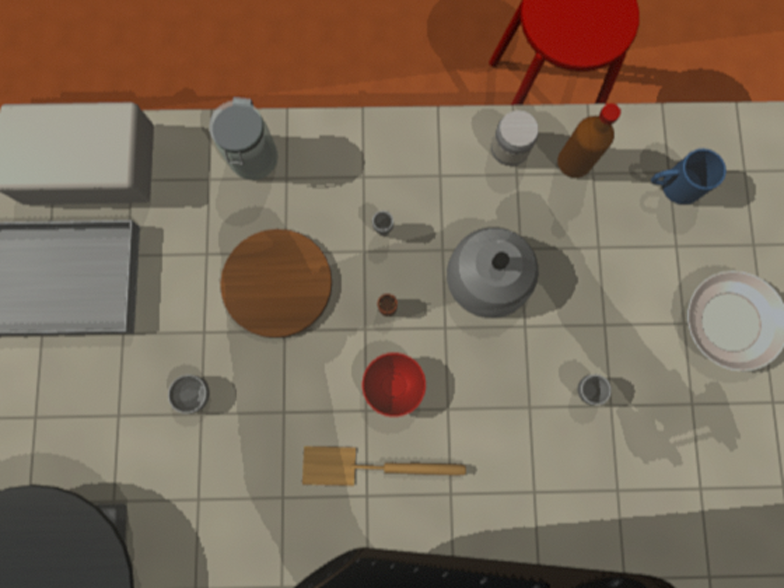

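View pics/side0.png

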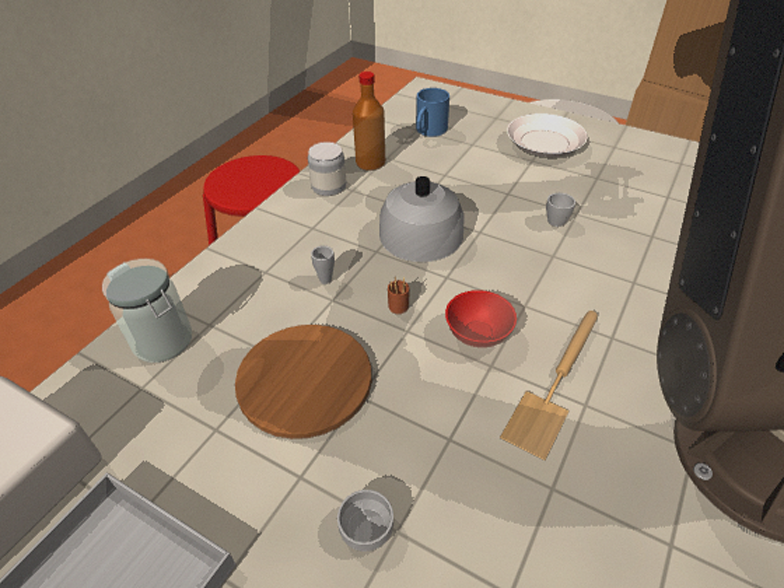

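The top picture (1.4x) shows the wide cup at (188,394), the middle cup at (594,390), the narrow cup at (383,222), the dome at (492,272) and the board at (277,283). The side view shows the same objects. Next I'll enlarge them.

```bash
sed -i "s/^import numpy.*/&\nfrom scipy.spatial.transform import Rotation as Ro/; s/np.array(f\['rotation'\])/RR(f)/g" h.py
cat >> h.py <<'E'
def RR(f):
    return Ro.from_euler('xyz',f['rotation']).as_matrix()
def crop(im,x0,y0,w,h,s):
    c=cv2.resize(im[y0:y0+h,x0:x0+w,::-1],None,fx=s,fy=s,interpolation=cv2.INTER_CUBIC).copy()
    for u in range((x0+9)//10*10,x0+w,10):
        cv2.line(c,(int((u-x0+.5)*s),0),(int((u-x0+.5)*s),6 if u%50 else 14),(0,0,255),1); cv2.putText(c,str(u),(int((u-x0+.5)*s)-8,24),0,.3,(0,0,255),1)
    for v in range((y0+9)//10*10,y0+h,10):
        cv2.line(c,(0,int((v-y0+.5)*s)),(6,int((v-y0+.5)*s)),(0,0,255),1); cv2.putText(c,str(v),(8,int((v-y0+.5)*s)+4),0,.3,(0,0,255),1)
    return c
def montage(list_,name,cols):
    rows=[np.hstack(list_[i:i+cols]) for i in range(0,len(list_),cols)]; cv2.imwrite('pics/'+name,np.vstack(rows))
E
python3 - <<'E'
from h import *
t=np.load('top0.npy',allow_pickle=True).item();s=np.load('side0.npy',allow_pickle=True).item()
T=t['img'];S=s['img']
montage([crop(T,114,260,40,40,6.5),crop(T,405,258,40,40,6.5),crop(T,254,140,40,40,6.5),crop(S,236,345,52,52,5),crop(S,375,125,52,52,5),crop(S,206,165,52,52,5)],'c1.png',3) if 0 else montage([crop(T,114,260,40,40,6.5),crop(T,405,258,40,40,6.5),crop(T,254,140,40,40,6.5),crop(S,242,350,40,40,6.5),crop(S,380,130,40,40,6.5),crop(S,211,170,40,40,6.5)],'c1.png',3)
montage([crop(T,310,155,85,85,4.5),crop(T,150,155,95,85,4.5),crop(S,262,120,85,68,4.5),crop(S,160,225,95,68,4.5)][:4] and [crop(T,310,155,85,75,4.5)[:330,:380],crop(T,150,158,90,85,4.5)[:330,:400]],'c2.png',2)
for p in [(134.3,281.4),(424.3,278.6),(273.6,157),(357,186.5),(198,202)]: print(onz(t,*p,.03))
E
```

```text
[0.40981915 0.33888839 0.03      ]
[ 0.40278763 -0.35819604  0.03      ]
[7.13903025e-01 4.47925423e-04 3.00000000e-02]
[ 0.63381616 -0.20659899  0.03      ]
[0.60132324 0.18924142 0.03      ]
```

View pics/c1.png

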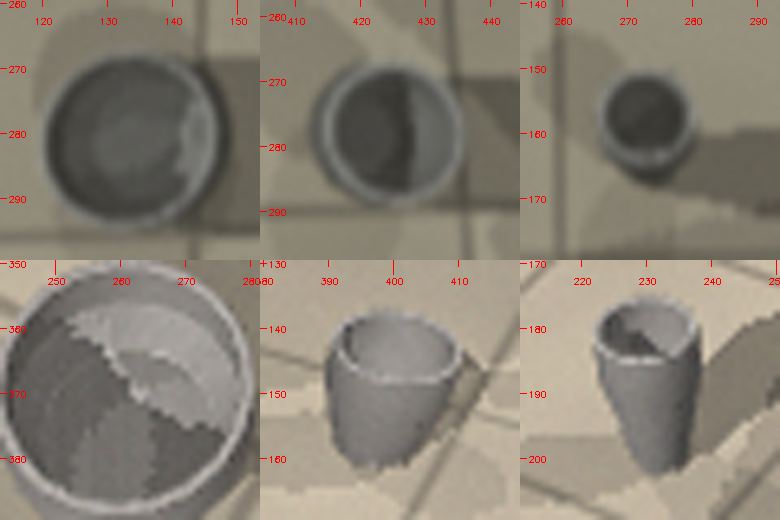

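View pics/c2.png

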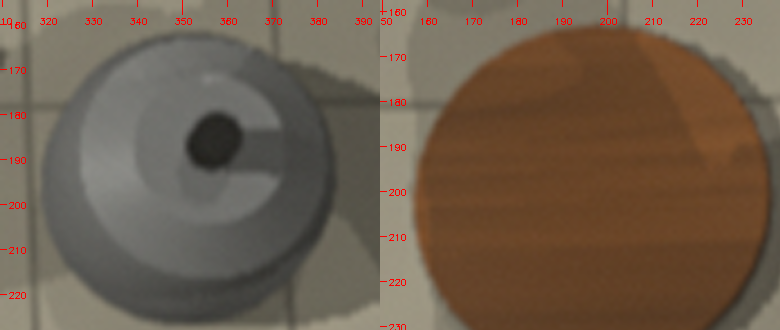

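```bash
cat > fit.py <<'E'
from h import *
t=np.load('top0.npy',allow_pickle=True).item();s=np.load('side0.npy',allow_pickle=True).item()
for n,p,q,z in [('wide',(133.5,280.9),(261,369.5),.036),('mid',(425,278),(400.5,142.7),.05),('nar',(273.1,157.4),(230,180.3),.064),('board',(196.5,201.7),(216.8,271),.015),('knob',(358,185.5),(301.5,129),.122)]:
    a=onz(t,*p,z);b=onz(s,*q,z); print(n,a.round(4),b.round(4), 'top->side',np.round(proj(s,a),1),q)
# board: extract contour in both
for f,z in((t,.015),(s,.015)):
    h=cv2.cvtColor(f['img'],cv2.COLOR_RGB2HSV); m=((h[:,:,0]<18)&(h[:,:,1]>120)).astype('uint8')
    n,l,st,c=cv2.connectedComponentsWithStats(m)
    i=l[(202 if f is t else 271),(197 if f is t else 217)]
    cs,_=cv2.findContours((l==i).astype('uint8'),0,1); P=max(cs,key=len)[:,0]
    X=np.array([onz(f,*p,z)[:2] for p in P]); 
    A=np.c_[2*X,np.ones(len(X))]; r=np.linalg.lstsq(A,(X**2).sum(1),rcond=None)[0]; print('board',r[:2].round(4),np.sqrt(r[2]+r[0]**2+r[1]**2).round(4),st[i])
E
python3 fit.py
```

```text
wide [0.4108 0.3389 0.036 ] [0.4081 0.3424 0.036 ] top->side [260.7 366.9] (261, 369.5)
mid [ 0.4037 -0.3533  0.05  ] [ 0.4038 -0.3503  0.05  ] top->side [400.9 142.1] (400.5, 142.7)
nar [0.702  0.0014 0.064 ] [0.6999 0.0041 0.064 ] top->side [229.9 179.4] (230, 180.3)
board [0.6054 0.1958 0.015 ] [0.5991 0.2053 0.015 ] top->side [217.1 266.5] (216.8, 271)
knob [ 0.6137 -0.1916  0.122 ] [ 0.6126 -0.1855  0.122 ] top->side [302.3 127.6] (301.5, 129)
board [0.6064 0.1948] 0.097 [ 158  164   79   77 4720]
board [0.6031 0.2004] 0.0993 [ 168  232   97   81 6155]
```

```bash
cat > d.py <<'E'
import sys
from h import *
def d(x,y,z,yaw=np.pi,st=None):
    st=st or arm.get_state(); R=Ro.from_euler('xyz',st['ee_rot']).as_matrix()
    p=np.array([x,y,z])-st['eef_pos']; dy=(st['ee_rot'][2]-yaw+np.pi)%(2*np.pi)-np.pi
    print('tool',np.round(R.T@p/.06,3).tolist(),'turn',round(np.degrees(dy)/5,3),'dist',np.linalg.norm(p).round(3),'pos',st['eef_pos'].round(4),'F',st['force'].round(1),'w',round(st['width'],4),'t',st['t'],'q',st['q'].round(2))
if __name__=='__main__': d(*map(float,sys.argv[1:4]))
E
python3 d.py 0.48 -0.2 0.227
```

```text
tool [-6.989, 6.12, -0.013] turn 2.724 dist 0.557 pos [ 0.1589 -0.6556  0.2257] F [0.4 0.1 0.2] w 0.0878 t 0.1 q [-1.04  0.36  0.01 -0.   -1.22 -0.29]
```

jog_arm:
  deltas:
    - [[-0.87,0.76,0,0.5],[-1.75,1.53,0,1],[-2.62,2.29,0,1.5],[-3.5,3.06,0,2],[-4.37,3.82,0,2.72],[-5.2,4.55,0,2.72],[-6.1,5.35,0,2.72],[-6.99,6.12,0,2.72]]
  grip: 86

```text
t: 1.1
eef_pos: [0.4476, -0.2453, 0.2267]
ee_rot: [3.142, 0.0, -3.141]
force: [0.8, -0.7, -0.1]
width: 0.0858
gripper_force: 0.0
```

```bash
python3 d.py 0.4095 0.3405 0.1
```

```text
tool [0.631, 9.764, 2.111] turn 0.006 dist 0.601 pos [ 0.4476 -0.2453  0.2267] F [ 0.8 -0.7 -0.1] w 0.0858 t 1.1 q [-0.12  0.09 -0.34 -0.   -1.14 -1.45]
```

jog_arm:
  deltas:
    - [[0,0.5,0,0],[0,1.4,0,0],[0,2.3,0,0],[0,3.2,0,0],[0,4.1,0,0],[0,5,0,0],[0,5.4,0,0],[0,5.4,0,0]]

```text
t: 2.1
eef_pos: [0.4466, 0.0782, 0.2263]
ee_rot: [-3.141, -0.0, -3.138]
force: [-0.9, -0.6, -0.0]
width: 0.0863
gripper_force: 0.0
```

```bash
python3 d.py 0.4095 0.3405 0.1
```

```text
tool [0.603, 4.373, 2.105] turn 0.036 dist 0.293 pos [0.4466 0.0782 0.2263] F [-0.9 -0.6 -0. ] w 0.0863 t 2.1 q [ 0.61 -0.02 -0.45 -0.   -1.13 -2.18]
```

jog_arm:
  deltas:
    - [[0.1,0.8,0.3,0],[0.2,1.6,0.6,0],[0.3,2.4,0.9,0],[0.4,3.2,1.3,0],[0.5,4.0,1.7,0],[0.6,4.37,2.1,0],[0.6,4.37,2.1,0],[0.6,4.37,2.1,0]]

```text
t: 3.1
eef_pos: [0.411, 0.3381, 0.1008]
ee_rot: [-3.141, -0.0, -3.142]
force: [0.3, 0.4, 0.5]
width: 0.0864
gripper_force: 0.0
```

```bash
python3 d.py 0.4095 0.3405 0.012
python3 - <<'E'
from h import *
f=grab_frame('side'); g=grab_frame('top'); st=arm.get_state()
print(proj(f,st['eef_pos']),proj(g,st['eef_pos']))
montage([crop(f['img'],195,250,130,150,2.8),crop(g['img'],70,210,130,150,2.8)],'w1.png',2)
E
```

```text
tool [0.025, 0.041, 1.479] turn 0.001 dist 0.089 pos [0.411  0.3381 0.1008] F [0.3 0.4 0.5] w 0.0864 t 3.1 q [ 1.06  0.25 -0.47  0.   -0.86 -2.63]
(np.float64(258.6295127728266), np.float64(347.5163327165896)) (np.float64(124.14122378695117), np.float64(279.8933553295998))
```

View pics/w1.png

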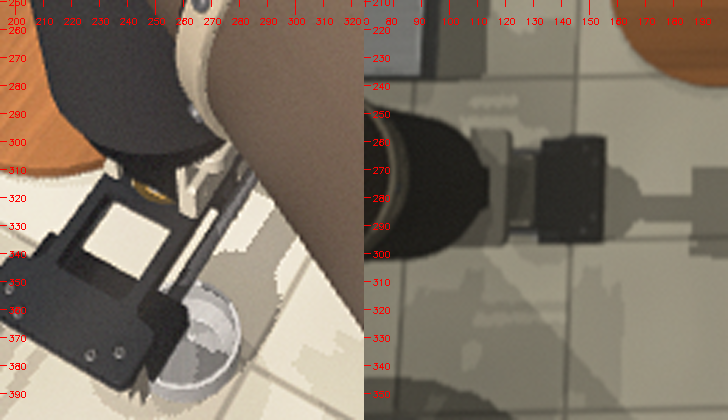

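The gripper hangs over the cup: in the side crop the cup rim is at (245..280, 350..390), partly hidden by the near finger. I'll lower it in small steps.

jog_arm:
  deltas:
    - [[0.02,0.04,0.3,0],[0.02,0.04,0.6,0],[0.02,0.04,0.9,0],[0.02,0.04,1.05,0],[0.02,0.04,1.15,0],[0.02,0.04,1.25,0]]

```text
t: 3.95
eef_pos: [0.4099, 0.3416, 0.0259]
ee_rot: [3.141, 0.001, -3.141]
force: [0.4, 0.5, 1.1]
width: 0.0861
gripper_force: 0.0
```

```bash
python3 d.py 0.4095 0.3405 0.012
```

```text
tool [0.006, -0.019, 0.232] turn 0.003 dist 0.014 pos [0.4099 0.3416 0.0259] F [0.4 0.5 1.1] w 0.0861 t 3.95 q [ 1.06  0.35 -0.54  0.   -0.68 -2.63]
```

jog_arm:
  deltas:
    - [[0,-0.02,0.12,0],[0,-0.02,0.23,0],[0,-0.02,0.23,0]]

```text
t: 4.32
eef_pos: [0.4093, 0.3398, 0.0112]
ee_rot: [-3.141, -0.001, -3.141]
force: [0.1, 0.1, 0.5]
width: 0.0862
gripper_force: 0.0
```

jog_arm:
  deltas:
    - [[0,0,0,0],[0,0,0,0],[0,0,0,0],[0,0,0,0],[0,0,0,0]]
  grip: 60
  squeeze: 20

```text
t: 4.95
eef_pos: [0.4096, 0.3403, 0.012]
ee_rot: [3.141, 0.0, -3.141]
force: [0.6, -0.4, 3.2]
width: 0.0664
gripper_force: 20.0
```

```bash
python3 d.py 0.605 0.198 0.1
```

```text
tool [-3.256, -2.374, -1.467] turn 0.006 dist 0.257 pos [0.4096 0.3403 0.012 ] F [ 0.6 -0.4  3.2] w 0.0664 t 4.95 q [ 1.06  0.37 -0.55  0.   -0.65 -2.63]
```

Gripped (66.4 mm). Lift, then look from the side to see where the cup sits in the fingers.

jog_arm:
  deltas:
    - [[0,0,-0.1,0],[0,0,-0.3,0],[0,0,-0.6,0],[0,0,-1,0],[0,0,-1.4,0],[0,0,-1.7,0],[0,0,-1.8,0],[0,0,-1.8,0]]

```text
t: 5.95
eef_pos: [0.4094, 0.3402, 0.1201]
ee_rot: [3.141, 0.0, -3.141]
force: [0.2, -0.4, -1.4]
width: 0.0664
gripper_force: 20.0
```

jog_arm:
  deltas:
    - [[-0.2,-0.2,0,0],[-0.7,-0.5,0,0],[-1.3,-1,0,0],[-1.9,-1.4,0,0],[-2.5,-1.8,0,0],[-2.95,-2.15,0,0],[-3.2,-2.35,0,0],[-3.25,-2.37,0,0]]

```text
t: 6.95
eef_pos: [0.6049, 0.1965, 0.1187]
ee_rot: [-3.141, -0.001, 3.14]
force: [-1.0, 0.1, -1.4]
width: 0.0666
gripper_force: 20.0
```

```bash
python3 d.py 0.605 0.198 0.04
python3 - <<'E'
from h import *
f=grab_frame('side'); g=grab_frame('top')
np.save('sw.npy',f,allow_pickle=True)
montage([crop(f['img'],140,190,150,150,2.6),crop(g['img'],120,130,150,150,2.6)],'w2.png',2)
E
```

```text
tool [-0.003, 0.025, 1.312] turn -0.017 dist 0.079 pos [0.6049 0.1965 0.1187] F [-1.   0.1 -1.4] w 0.0666 t 6.95 q [ 0.62  0.38 -0.22 -0.   -0.98 -2.19]
```

View pics/w2.png

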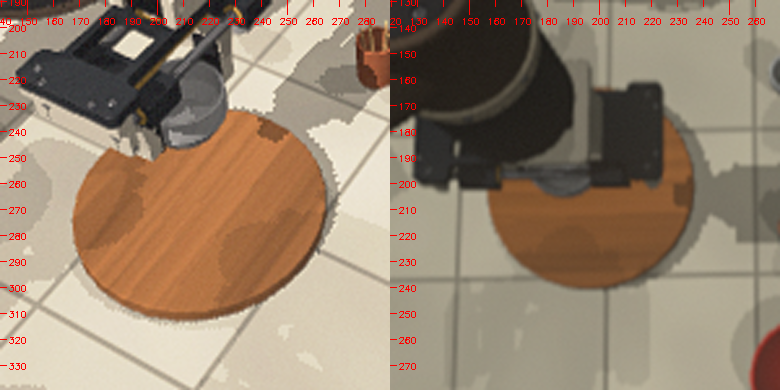

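The cup is held level over the board (side crop: cup at (218,240)). The tool should meet the board at z≈0.027.

jog_arm:
  deltas:
    - [[0,0.02,0.1,0],[0,0.02,0.35,0],[0,0.02,0.7,0],[0,0.02,1.0,0],[0,0.02,1.25,0],[0,0.02,1.35,0],[0,0.02,1.4,0],[0,0.02,1.4,0]]

```text
t: 8.05
eef_pos: [0.6048, 0.1994, 0.036]
ee_rot: [3.141, 0.0, -3.141]
force: [0.3, -0.1, -1.5]
width: 0.0662
gripper_force: 20.0
```

```bash
python3 d.py 0.605 0.198 0.0275
```

```text
tool [-0.003, -0.023, 0.142] turn 0.005 dist 0.009 pos [0.6048 0.1994 0.036 ] F [ 0.3 -0.1 -1.5] w 0.0662 t 8.05 q [ 0.62  0.47 -0.29  0.   -0.81 -2.19]
```

jog_arm:
  deltas:
    - [[0,-0.01,0.05,0],[0,-0.01,0.1,0],[0,-0.01,0.13,0],[0,-0.01,0.14,0],[0,-0.01,0.14,0]]

```text
t: 8.68
eef_pos: [0.6045, 0.1986, 0.0273]
ee_rot: [-3.142, -0.0, -3.141]
force: [-0.1, 1.0, -2.7]
width: 0.0662
gripper_force: 20.0
```

jog_arm:
  deltas:
    - [[0,0,0.015,0],[0,0,0.015,0],[0,0,0.015,0]]

```text
t: 9.05
eef_pos: [0.6047, 0.1987, 0.027]
ee_rot: [3.141, 0.0, -3.141]
force: [-2.2, -0.4, 5.9]
width: 0.0664
gripper_force: 20.0
```

jog_arm:
  deltas:
    - [[0,0,0,0],[0,0,0,0],[0,0,0,0],[0,0,0,0],[0,0,0,0]]
  grip: 86

```text
t: 9.68
eef_pos: [0.6045, 0.1986, 0.0264]
ee_rot: [-3.142, -0.0, -3.141]
force: [0.5, -0.5, 0.3]
width: 0.086
gripper_force: 0.0
```

jog_arm:
  deltas:
    - [[0,0,-0.2,0],[0,0,-0.6,0],[0,0,-1.3,0],[0,0,-2,0],[0,0,-2.5,0],[0,0,-2.5,0]]

```text
t: 10.42
eef_pos: [0.6061, 0.1994, 0.1807]
ee_rot: [3.138, 0.006, -3.141]
force: [0.4, 0.0, -0.4]
width: 0.0863
gripper_force: 0.0
```

```bash
python3 d.py 0.44 -0.1 0.18
```

```text
tool [2.772, -4.988, -0.02] turn 0.009 dist 0.342 pos [0.6061 0.1994 0.1807] F [ 0.4  0.  -0.4] w 0.0863 t 10.425 q [ 0.62  0.33 -0.14  0.   -1.09 -2.19]
```

jog_arm:
  deltas:
    - [[0.2,-0.4,0,0],[0.65,-1.2,0,0],[1.15,-2,0,0],[1.6,-2.8,0,0],[2.05,-3.6,0,0],[2.4,-4.4,0,0],[2.7,-4.9,0,0],[2.75,-5,0,0]]

```text
t: 11.42
eef_pos: [0.4381, -0.1029, 0.1765]
ee_rot: [3.141, -0.0, 3.14]
force: [0.6, 0.2, 0.1]
width: 0.0862
gripper_force: 0.0
```

```bash
python3 d.py 0.4037 -0.352 0.10
python3 - <<'E'
from h import *
t=grab_frame('top'); s=grab_frame('side')
montage([crop(t['img'],140,145,110,110,3.5),crop(s['img'],160,215,110,110,3.5)],'w3.png',2)
np.save('t3.npy',t,allow_pickle=True);np.save('s3.npy',s,allow_pickle=True)
E
```

```text
tool [0.565, -4.152, 1.274] turn -0.022 dist 0.263 pos [ 0.4381 -0.1029  0.1765] F [0.6 0.2 0.1] w 0.0862 t 11.425 q [ 0.21  0.02 -0.54 -0.   -1.01 -1.78]
```

View pics/w3.png

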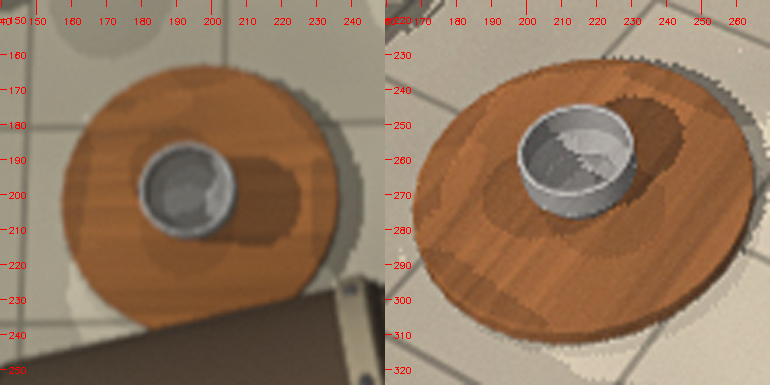

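Run:
```python
from h import *
t=np.load('t3.npy',allow_pickle=True).item();s=np.load('s3.npy',allow_pickle=True).item()
print('cup',onz(t,193.05,198.95,.051),onz(s,214,256.8,.051))
# board circle by edge pixels read off, z=.015
from scipy.optimize import least_squares
def circ(f,P):
    X=np.array([onz(f,*p,.015)[:2] for p in P]); r=least_squares(lambda v:np.hypot(*(X-v[:2]).T)-v[2],[.605,.198,.1]); print('board',r.x.round(4),(r.fun*1000).round(1))
circ(t,[(157.5,202),(236.6,200),(197,162.8),(197,240.3)])
def edge(f,c,z=.015):
    im=cv2.GaussianBlur(f['img'],(3,3),0); h=cv2.cvtColor(im,cv2.COLOR_RGB2HSV); P=[]
    for a in np.radians(np.arange(0,360,5)):
        rs=np.arange(.085,.11,.0005); px=np.array([proj(f,[c[0]+r*np.cos(a),c[1]+r*np.sin(a),z]) for r in rs])
        v=cv2.remap(h[:,:,1].astype('float32'),px[:,0].astype('float32'),px[:,1].astype('float32'),1).ravel()
        i=np.argmin(np.gradient(v)); 
        if np.gradient(v)[i]<-3: P.append(px[i])
    return P
for f in(t,s):
    P=edge(f,(.605,.198)); X=np.array([onz(f,*p,.015)[:2] for p in P])
    r=least_squares(lambda v:np.hypot(*(X-v[:2]).T)-v[2],[.605,.198,.1],loss='soft_l1',f_scale=.001); print(len(P),r.x.round(4))
```

```text
cup [0.60462031 0.19743234 0.051     ] [0.60479536 0.19935684 0.051     ]
board [0.6072 0.1943 0.0992] [-0.2 -0.2  0.2  0.2]
72 [0.607  0.1948 0.0984]
72 [0.6035 0.1999 0.1004]
```

jog_arm:
  deltas:
    - [[0.1,-0.6,0.1,0],[0.2,-1.3,0.2,0],[0.3,-2.1,0.3,0],[0.45,-2.9,0.5,0],[0.55,-3.6,0.8,0],[0.56,-4.1,1,0],[0.56,-4.15,1.1,0],[0.56,-4.15,1.1,0]]

```text
t: 12.52
eef_pos: [0.4064, -0.3498, 0.1097]
ee_rot: [3.141, -0.001, -3.141]
force: [0.2, 1.7, 0.2]
width: 0.0857
gripper_force: 0.0
```

Wide cup sits within about 2 mm of the board's centre. Now the middle cup: grip it high (tip at 35 mm) so the fingers clear the wide cup's rim.

```bash
python3 d.py 0.4037 -0.352 0.034
```

```text
tool [0.042, -0.037, 1.262] turn 0.006 dist 0.076 pos [ 0.4064 -0.3498  0.1097] F [0.2 1.7 0.2] w 0.0857 t 12.525 q [-0.35  0.24 -0.45 -0.   -0.88 -1.23]
```

jog_arm:
  deltas:
    - [[0.04,-0.03,0.2,0],[0.04,-0.03,0.5,0],[0.04,-0.03,0.8,0],[0.04,-0.03,1.05,0],[0.04,-0.03,1.2,0],[0.04,-0.03,1.26,0],[0.04,-0.03,1.26,0],[0.04,-0.03,1.26,0]]

```text
t: 13.52
eef_pos: [0.4041, -0.3524, 0.0353]
ee_rot: [-3.141, 0.001, -3.141]
force: [-0.7, 0.3, 0.4]
width: 0.0863
gripper_force: 0.0
```

```bash
python3 d.py 0.4037 -0.352 0.0345
```

```text
tool [0.007, 0.007, 0.014] turn 0.006 dist 0.001 pos [ 0.4041 -0.3524  0.0353] F [-0.7  0.3  0.4] w 0.0863 t 13.525 q [-0.35  0.34 -0.53  0.   -0.7  -1.22]
```

jog_arm:
  deltas:
    - [[0,0,0.01,0],[0,0,0.01,0],[0,0,0.01,0],[0,0,0.01,0],[0,0,0.01,0],[0,0,0.01,0],[0,0,0.01,0]]
  grip: 45
  squeeze: 20

```text
t: 14.4
eef_pos: [0.4038, -0.3523, 0.0343]
ee_rot: [-3.142, 0.0, -3.141]
force: [0.2, -1.0, 1.4]
width: 0.0507
gripper_force: 20.0
```

jog_arm:
  deltas:
    - [[0,0,-0.1,0],[0,0,-0.3,0],[0,0,-0.7,0],[0,0,-1.2,0],[0,0,-1.7,0],[0,0,-2.1,0],[0,0,-2.3,0],[0,0,-2.3,0]]

```text
t: 15.4
eef_pos: [0.4041, -0.3523, 0.1731]
ee_rot: [-3.141, 0.002, -3.141]
force: [0.1, 0.8, -1.3]
width: 0.0501
gripper_force: 20.0
```

```bash
python3 d.py 0.6047 0.1985 0.17
```

```text
tool [-3.347, 9.179, 0.052] turn 0.005 dist 0.586 pos [ 0.4041 -0.3523  0.1731] F [ 0.1  0.8 -1.3] w 0.0501 t 15.4 q [-0.35  0.17 -0.37 -0.   -1.02 -1.22]
```

Run:
```python
from h import *
t=grab_frame('top'); s=grab_frame('side'); p=arm.get_state()['eef_pos']; print(proj(s,p),proj(t,p),arm.get_state()['width'])
montage([crop(t['img'],380,200,110,110,3.5),crop(s['img'],350,40,110,110,3.5)],'m1.png',2)
```

```text
(np.float64(410.7447869990009), np.float64(100.8786343439074)) (np.float64(443.4964055455194), np.float64(276.22679921965846)) 0.05070039700612109
```

View pics/m1.png

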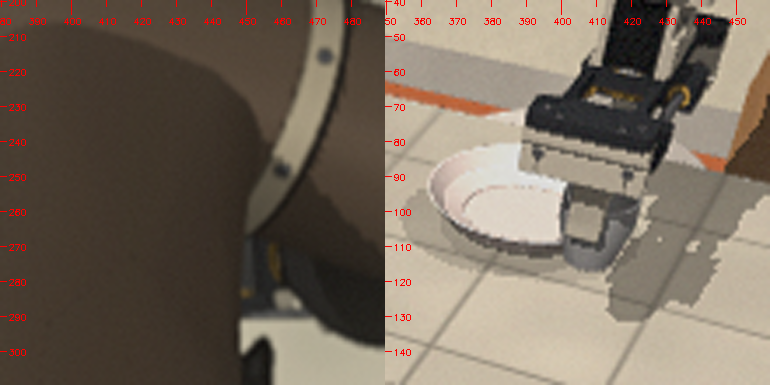

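Run:
```python
from h import *
s=np.load('s3.npy',allow_pickle=True).item(); p=arm.get_state()['eef_pos']
for dz,r in((.0155,.026),(-.0045,.026),(-.0345,.017)):
    P=np.array([proj(s,p+[r*np.cos(a),r*np.sin(a),dz]) for a in np.linspace(0,6.28,60)]); print(dz,P.min(0).round(1),P.max(0).round(1))
P=np.array([proj(s,p+[x,.026,dz]) for x in(-.0095,.0095) for dz in(0,.03)]);print(P.round(1))
```

```text
0.0155 [401.   89.6] [423.4 100.6]
-0.0045 [399.4  97.1] [421.4 108.2]
-0.0345 [400.7 109.8] [414.8 117.1]
[[411.4 106.8]
 [414.2  95.3]
 [403.6 104.8]
 [406.1  93.4]]
```

The side crop matches the projection of an upright, centred cup (rim 401–422, foot 401–414). Carry it to the nest.

jog_arm:
  deltas:
    - [[-0.1,0.3,0,0],[-0.35,1,0,0],[-0.65,1.8,0,0],[-0.95,2.6,0,0],[-1.25,3.4,0,0],[-1.55,4.2,0,0],[-1.85,5.0,0,0],[-2.05,5.6,0,0]]

```text
t: 16.5
eef_pos: [0.5266, -0.0143, 0.171]
ee_rot: [-3.141, -0.002, -3.14]
force: [-0.6, -0.1, -0.6]
width: 0.0506
gripper_force: 20.0
```

```bash
python3 d.py 0.6047 0.1985 0.17
```

```text
tool [-1.306, 3.545, 0.012] turn 0.016 dist 0.227 pos [ 0.5266 -0.0143  0.171 ] F [-0.6 -0.1 -0.6] w 0.0506 t 16.5 q [ 0.35  0.16 -0.39 -0.   -1.02 -1.91]
```

jog_arm:
  deltas:
    - [[-0.15,0.4,0,0],[-0.4,1.1,0,0],[-0.7,1.9,0,0],[-0.95,2.6,0,0],[-1.15,3.15,0,0],[-1.25,3.4,0,0],[-1.25,3.4,0,0],[-1.25,3.4,0,0]]

```text
t: 17.5
eef_pos: [0.601, 0.1869, 0.1717]
ee_rot: [-3.141, -0.001, 3.141]
force: [0.1, -0.1, -1.5]
width: 0.0503
gripper_force: 20.0
```

```bash
python3 d.py 0.6047 0.1985 0.1
```

```text
tool [-0.063, 0.195, 1.195] turn -0.001 dist 0.073 pos [0.601  0.1869 0.1717] F [ 0.1 -0.1 -1.5] w 0.0503 t 17.5 q [ 0.61  0.32 -0.17 -0.   -1.08 -2.18]
```

jog_arm:
  deltas:
    - [[-0.06,0.2,0.15,0],[-0.06,0.2,0.4,0],[-0.06,0.2,0.8,0],[-0.06,0.2,1.1,0],[-0.06,0.2,1.28,0],[-0.06,0.2,1.28,0],[-0.06,0.2,1.28,0]]

```text
t: 18.38
eef_pos: [0.6056, 0.2001, 0.0961]
ee_rot: [3.141, 0.001, -3.141]
force: [1.2, 0.7, -0.9]
width: 0.0505
gripper_force: 20.0
```

```bash
python3 d.py 0.6047 0.1985 0.055
```

```text
tool [0.016, -0.026, 0.686] turn 0.007 dist 0.041 pos [0.6056 0.2001 0.0961] F [ 1.2  0.7 -0.9] w 0.0505 t 18.375 q [ 0.62  0.4  -0.24  0.   -0.93 -2.2 ]
```

jog_arm:
  deltas:
    - [[0.01,-0.02,0.1,0],[0.01,-0.02,0.25,0],[0.01,-0.02,0.4,0],[0.01,-0.02,0.5,0],[0.01,-0.02,0.58,0],[0.01,-0.02,0.63,0],[0.01,-0.02,0.66,0],[0.01,-0.02,0.66,0]]

```text
t: 19.38
eef_pos: [0.6046, 0.1987, 0.0559]
ee_rot: [3.142, 0.0, -3.141]
force: [-0.2, 0.1, -0.9]
width: 0.0502
gripper_force: 20.0
```

```bash
python3 d.py 0.6047 0.1985 0.0533
```

```text
tool [-0.002, -0.003, 0.043] turn 0.005 dist 0.003 pos [0.6046 0.1987 0.0559] F [-0.2  0.1 -0.9] w 0.0502 t 19.375 q [ 0.62  0.45 -0.28  0.   -0.85 -2.19]
```

jog_arm:
  deltas:
    - [[0,0,0.02,0],[0,0,0.04,0],[0,0,0.04,0],[0,0,0.04,0]]

```text
t: 19.88
eef_pos: [0.6046, 0.1986, 0.0535]
ee_rot: [-3.142, 0.0, -3.141]
force: [-0.4, -0.3, -0.6]
width: 0.0503
gripper_force: 20.0
```

jog_arm:
  deltas:
    - [[0,0,0.015,0],[0,0,0.015,0],[0,0,0.015,0]]

```text
t: 20.25
eef_pos: [0.6047, 0.1986, 0.0533]
ee_rot: [3.142, 0.001, -3.141]
force: [-2.1, -0.7, 6.1]
width: 0.0503
gripper_force: 20.0
```

Contact at the expected height, so the cup is seated. Release and go for the narrow cup.

jog_arm:
  deltas:
    - [[0,0,0,0],[0,0,0,0],[0,0,0,0],[0,0,0,0]]
  grip: 70

```text
t: 20.75
eef_pos: [0.6045, 0.1986, 0.0524]
ee_rot: [-3.142, -0.0, -3.141]
force: [0.2, 0.5, -0.3]
width: 0.0697
gripper_force: 0.0
```

jog_arm:
  deltas:
    - [[0,0,-0.15,0],[0,0,-0.5,0],[0,0,-1.1,0],[0,0,-1.7,0],[0,0,-2.2,0],[0,0,-2.2,0]]

```text
t: 21.5
eef_pos: [0.606, 0.1994, 0.1884]
ee_rot: [3.139, 0.005, -3.141]
force: [-0.3, 0.2, -0.7]
width: 0.0702
gripper_force: 0.0
```

```bash
python3 d.py 0.701 0.003 0.15
```

```text
tool [-1.577, -3.276, 0.639] turn 0.009 dist 0.221 pos [0.606  0.1994 0.1884] F [-0.3  0.2 -0.7] w 0.0702 t 21.5 q [ 0.62  0.32 -0.13  0.   -1.11 -2.19]
```

jog_arm:
  deltas:
    - [[-0.2,-0.4,0,0],[-0.5,-1.1,0,0],[-0.85,-1.8,0,0],[-1.2,-2.5,0.2,0],[-1.5,-3.1,0.4,0],[-1.6,-3.26,0.6,0],[-1.6,-3.26,0.6,0],[-1.6,-3.26,0.6,0]]

```text
t: 22.5
eef_pos: [0.7005, 0.004, 0.1489]
ee_rot: [3.142, 0.0, -3.14]
force: [0.4, -0.1, -0.0]
width: 0.0699
gripper_force: 0.0
```

```bash
python3 d.py 0.701 0.003 0.0485;  python3 - <<'E'
from h import *
t=grab_frame('top'); s=grab_frame('side')
montage([crop(t['img'],160,130,130,100,3),crop(s['img'],165,130,110,100,3),crop(s['img'],190,235,50,50,6)[:300]],'m2.png',3)
np.save('t4.npy',t,allow_pickle=True);np.save('s4.npy',s,allow_pickle=True)
E
```

```text
tool [-0.009, -0.017, 1.673] turn 0.015 dist 0.1 pos [0.7005 0.004  0.1489] F [ 0.4 -0.1 -0. ] w 0.0699 t 22.5 q [ 0.28  0.45 -0.03  0.   -1.09 -1.85]
```

View pics/m2.png

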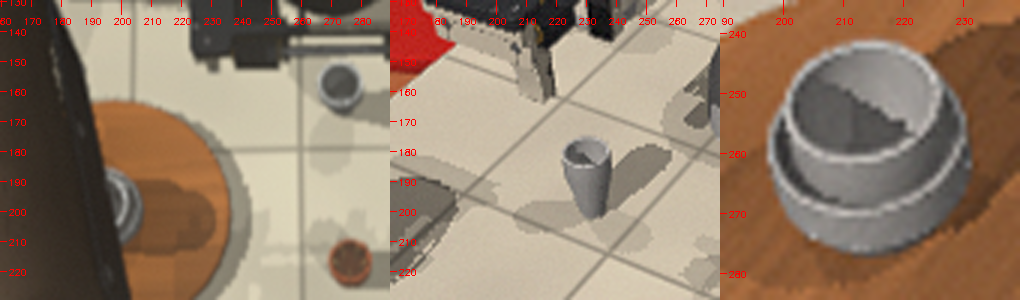

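Run:
```python
from h import *
t=np.load('t4.npy',allow_pickle=True).item();s=np.load('s4.npy',allow_pickle=True).item();p=np.array([.7005,.004,.1489])
for o in ([0,0,0],[0,.035,0],[0,-.035,0]): print(np.round(proj(t,p+o),1),np.round(proj(s,p+o),1))
print('rims',proj(t,[.701,.003,.064]),proj(s,[.701,.003,.064]))
```

```text
[271.5 146.5] [225.9 150.6]
[255.9 146.8] [216.5 159.3]
[287.  146.3] [234.9 142.4]
rims (np.float64(272.4691437785858), np.float64(157.82006483795072)) (np.float64(229.908612716452), np.float64(179.87698785431908))
```

Cups nested cleanly (third crop), and the fingers straddle the narrow cup as projected. Descend.

jog_arm:
  deltas:
    - [[0,-0.01,0.3,0],[0,-0.01,0.7,0],[0,-0.01,1.1,0],[0,-0.01,1.4,0],[0,-0.01,1.6,0],[0,-0.01,1.67,0],[0,-0.01,1.67,0],[0,-0.01,1.67,0]]

```text
t: 23.6
eef_pos: [0.7012, 0.0026, 0.0492]
ee_rot: [3.141, 0.001, -3.141]
force: [-0.2, 0.1, 0.0]
width: 0.07
gripper_force: 0.0
```

jog_arm:
  deltas:
    - [[0,0,0,0],[0,0,0,0],[0,0,0,0],[0,0,0,0],[0,0,0,0],[0,0,0,0],[0,0,0,0]]
  grip: 30
  squeeze: 20

```text
t: 24.48
eef_pos: [0.7007, 0.0025, 0.0484]
ee_rot: [-3.142, 0.0, -3.141]
force: [-0.9, 0.4, 0.9]
width: 0.0361
gripper_force: 20.0
```

jog_arm:
  deltas:
    - [[0,0,-0.1,0],[0,0,-0.3,0],[0,0,-0.7,0],[0,0,-1.2,0],[0,0,-1.7,0],[0,0,-2.2,0],[0,0,-2.4,0],[0,0,-2.4,0]]

```text
t: 25.48
eef_pos: [0.7009, 0.0026, 0.1932]
ee_rot: [3.141, 0.002, -3.141]
force: [0.3, -0.4, -0.6]
width: 0.0362
gripper_force: 20.0
```

Run:
```python
from h import *
from d import d
s=grab_frame('side'); st=arm.get_state(); p=st['eef_pos']; d(.6047,.1985,.16)
for dz,r in((.0155,.019),(-.0485,.01)):
    P=np.array([proj(s,p+[r*np.cos(a),r*np.sin(a),dz]) for a in np.linspace(0,6.28,60)]); print(dz,P.min(0).round(1),P.max(0).round(1))
cv2.imwrite('pics/n1.png',crop(s['img'],185,90,80,90,5))
```

```text
tool [1.591, 3.266, 0.533] turn 0.003 dist 0.22 pos [0.7002 0.0026 0.1919] F [ 0.2  1.2 -0.9] w 0.0365 t 25.525 q [ 0.28  0.42  0.03 -0.   -1.18 -1.85]
0.0155 [214.3 122.5] [232.5 132.7]
-0.0485 [222.1 149.6] [231.2 155.1]
```

View pics/n1.png

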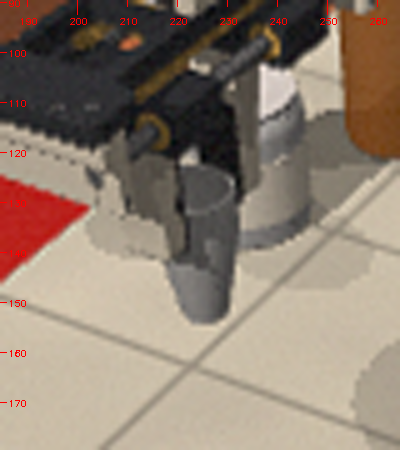

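The narrow cup hangs upright: foot at 221–230.5 against a predicted 222–231.

jog_arm:
  deltas:
    - [[0.15,0.3,0,0],[0.4,0.85,0,0],[0.75,1.55,0,0],[1.1,2.25,0,0],[1.4,2.9,0,0],[1.55,3.2,0,0],[1.6,3.27,0,0],[1.6,3.27,0,0]]

```text
t: 26.52
eef_pos: [0.6044, 0.1984, 0.192]
ee_rot: [-3.141, -0.001, -3.141]
force: [0.6, -0.3, -0.9]
width: 0.0365
gripper_force: 20.0
```

```bash
python3 d.py 0.6047 0.1985 0.125
```

```text
tool [-0.006, 0.002, 1.116] turn 0.007 dist 0.067 pos [0.6044 0.1984 0.192 ] F [ 0.6 -0.3 -0.9] w 0.0365 t 26.525 q [ 0.62  0.32 -0.13  0.   -1.13 -2.19]
```

jog_arm:
  deltas:
    - [[0,0,0.15,0],[0,0,0.4,0],[0,0,0.75,0],[0,0,1.05,0],[0,0,1.3,0],[0,0,1.5,0],[0,0,1.6,0],[0,0,1.6,0]]

```text
t: 27.52
eef_pos: [0.6045, 0.1986, 0.0961]
ee_rot: [-3.141, -0.0, -3.141]
force: [0.7, 0.6, -0.4]
width: 0.0362
gripper_force: 20.0
```

jog_arm:
  deltas:
    - [[0,0,0.06,0],[0,0,0.14,0],[0,0,0.22,0],[0,0,0.28,0],[0,0,0.33,0],[0,0,0.36,0],[0,0,0.36,0]]

```text
t: 28.4
eef_pos: [0.6045, 0.1986, 0.0746]
ee_rot: [-3.141, -0.0, -3.141]
force: [-0.5, -0.3, -0.4]
width: 0.0363
gripper_force: 20.0
```

```bash
python3 d.py 0.6047 0.1985 0.0715
```

```text
tool [-0.003, -0.002, 0.052] turn 0.005 dist 0.003 pos [0.6045 0.1986 0.0746] F [-0.5 -0.3 -0.4] w 0.0363 t 28.4 q [ 0.62  0.43 -0.26  0.   -0.88 -2.19]
```

jog_arm:
  deltas:
    - [[0,0,0.03,0],[0,0,0.055,0],[0,0,0.055,0],[0,0,0.055,0]]

```text
t: 28.9
eef_pos: [0.6045, 0.1986, 0.0714]
ee_rot: [3.142, -0.0, -3.141]
force: [-0.3, -0.0, -0.0]
width: 0.0364
gripper_force: 20.0
```

jog_arm:
  deltas:
    - [[0,0,0.015,0],[0,0,0.015,0],[0,0,0.015,0]]

```text
t: 29.28
eef_pos: [0.6049, 0.1987, 0.0713]
ee_rot: [3.141, 0.001, -3.141]
force: [-0.9, -0.0, 5.6]
width: 0.0365
gripper_force: 20.0
```

Seated. Release, rise, and head for the dome.

jog_arm:
  deltas:
    - [[0,0,0,0],[0,0,0,0],[0,0,0,0],[0,0,0,0]]
  grip: 60

```text
t: 29.78
eef_pos: [0.6045, 0.1986, 0.0704]
ee_rot: [-3.141, -0.0, -3.141]
force: [-0.2, -0.1, 0.3]
width: 0.0597
gripper_force: 0.0
```

jog_arm:
  deltas:
    - [[0,0,-0.15,0],[0,0,-0.5,0],[0,0,-1.1,0],[0,0,-1.7,0],[0,0,-2,0],[0,0,-2,0]]

```text
t: 30.52
eef_pos: [0.6051, 0.199, 0.1922]
ee_rot: [3.14, 0.002, -3.141]
force: [-0.4, -0.6, -1.2]
width: 0.06
gripper_force: 0.0
```

```bash
python3 d.py 0.6125 -0.1885 0.16
```

```text
tool [-0.119, -6.46, 0.525] turn 0.005 dist 0.389 pos [0.6051 0.199  0.1922] F [-0.4 -0.6 -1.2] w 0.06 t 30.525 q [ 0.62  0.32 -0.13  0.   -1.12 -2.19]
```

jog_arm:
  deltas:
    - [[-0.02,-0.5,0,0],[-0.04,-1.3,0,0],[-0.06,-2.2,0,0],[-0.08,-3.1,0,0],[-0.1,-4,0,0],[-0.12,-4.9,0,0],[-0.12,-5.8,0,0],[-0.12,-6,0,0]]

```text
t: 31.52
eef_pos: [0.6106, -0.1642, 0.1886]
ee_rot: [3.141, -0.003, 3.139]
force: [-0.1, 0.9, -1.0]
width: 0.0598
gripper_force: 0.0
```

```bash
python3 d.py 0.6125 -0.1885 0.14;  python3 - <<'E'
from h import *
t=grab_frame('top'); s=grab_frame('side')
np.save('t5.npy',t,allow_pickle=True);np.save('s5.npy',s,allow_pickle=True)
montage([crop(t['img'],310,150,85,85,4.5)[:380],crop(s['img'],262,90,85,100,4.5)[:380]],'d1.png',2)
cv2.imwrite('pics/n2.png',np.hstack([crop(t['img'],175,180,40,40,9)[:360],crop(s['img'],193,230,42,40,9)[:360]]))
E
```

```text
tool [-0.036, -0.405, 0.81] turn -0.034 dist 0.054 pos [ 0.6106 -0.1642  0.1886] F [-0.1  0.9 -1. ] w 0.0598 t 31.525 q [ 0.05  0.32 -0.14 -0.   -1.12 -1.62]
```

View pics/d1.png

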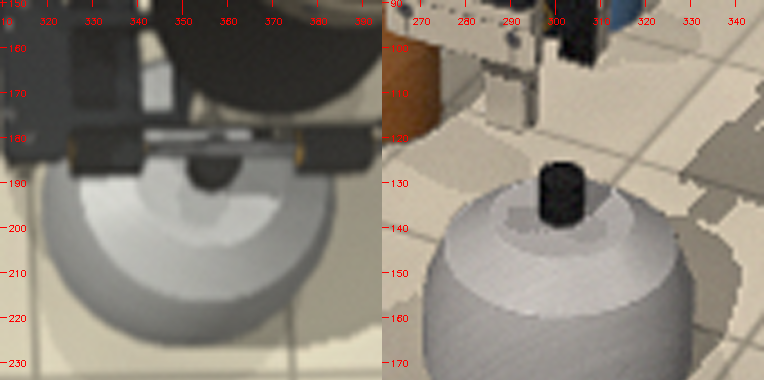

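View pics/n2.png

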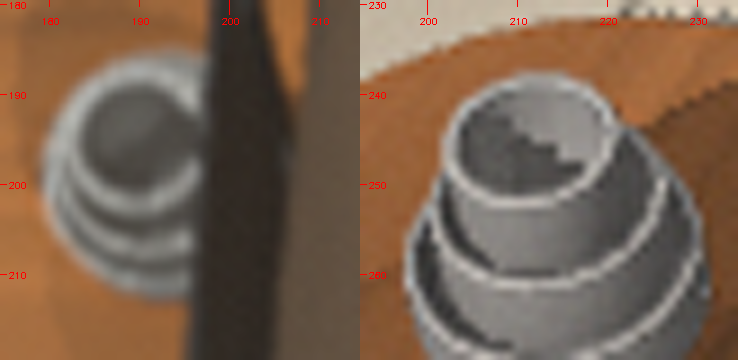

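The nest is stepped and upright (side rims concentric near (211,246)). The knob shows in the side view at u 296–307, v 125–140. Now refine the knob's position.

```bash
python3 - <<'E'
from h import *
t=np.load('top0.npy',allow_pickle=True).item();s=np.load('side0.npy',allow_pickle=True).item()
def box(f,x,y):
    P=np.array([proj(f,[x+.013*np.cos(a),y+.013*np.sin(a),z]) for a in np.linspace(0,6.28,60) for z in(.094,.122)]); return np.r_[P.min(0),P.max(0)]
from scipy.optimize import least_squares
ot=np.array([351,179.2,363.5,192.5]);os_=np.array([296.2,125,306.8,140.2])
for fs in([(t,ot)],[(s,os_)],[(t,ot),(s,os_)]):
    r=least_squares(lambda v:np.concatenate([box(f,*v)-o for f,o in fs]),[.612,-.188],diff_step=1e-3);print(r.x.round(4),r.fun.round(1))
E
python3 d.py .6125 -.1895 .14
```

```text
[ 0.6161 -0.1923] [-0.4 -0.3  0.4  0.3]
[ 0.6149 -0.1903] [-0.1 -0.2  0.1  0.2]
[ 0.6158 -0.1919] [-0.6 -0.1  0.2  0.4 -0.1 -0.6  0.1 -0.3]
tool [-0.027, -0.449, 0.816] turn -0.023 dist 0.056 pos [ 0.611  -0.1626  0.189 ] F [-0.2  0.1 -0.7] w 0.0599 t 31.625 q [ 0.05  0.32 -0.14 -0.   -1.12 -1.62]
```

jog_arm:
  deltas:
    - [[-0.04,-0.2,0.1,0],[-0.07,-0.4,0.3,0],[-0.07,-0.47,0.55,0],[-0.07,-0.47,0.8,0],[-0.07,-0.47,0.85,0],[-0.07,-0.47,0.85,0]]

```text
t: 32.38
eef_pos: [0.6161, -0.1893, 0.1393]
ee_rot: [-3.141, -0.0, -3.141]
force: [-0.6, -0.1, 0.1]
width: 0.0602
gripper_force: 0.0
```

```bash
python3 d.py .6155 -.191 .099
```

```text
tool [0.01, -0.028, 0.672] turn 0.01 dist 0.04 pos [ 0.6161 -0.1893  0.1393] F [-0.6 -0.1  0.1] w 0.0602 t 32.375 q [ 0.    0.37 -0.17  0.   -1.02 -1.57]
```

jog_arm:
  deltas:
    - [[0,-0.03,0.15,0],[0,-0.03,0.35,0],[0,-0.03,0.5,0],[0,-0.03,0.6,0],[0,-0.03,0.66,0],[0,-0.03,0.66,0],[0,-0.03,0.66,0]]

```text
t: 33.25
eef_pos: [0.6164, -0.1914, 0.1003]
ee_rot: [-3.141, 0.001, -3.141]
force: [-0.5, 1.2, -0.4]
width: 0.0602
gripper_force: 0.0
```

jog_arm:
  deltas:
    - [[0,0,0,0],[0,0,0,0],[0,0,0,0],[0,0,0,0],[0,0,0,0],[0,0,0,0]]
  grip: 15
  squeeze: 40

```text
t: 34.0
eef_pos: [0.6161, -0.1914, 0.1]
ee_rot: [-3.142, -0.0, -3.141]
force: [-0.5, -0.2, -0.4]
width: 0.0251
gripper_force: 40.0
```

jog_arm:
  deltas:
    - [[0,0,-0.05,0],[0,0,-0.2,0],[0,0,-0.5,0],[0,0,-0.9,0],[0,0,-1.3,0],[0,0,-1.7,0],[0,0,-2.0,0],[0,0,-2.2,0]]

```text
t: 35.0
eef_pos: [0.6163, -0.1913, 0.2336]
ee_rot: [3.142, 0.001, -3.141]
force: [-0.3, -0.1, -3.3]
width: 0.0249
gripper_force: 40.0
```

```bash
python3 d.py .605 .198 .22
```

```text
tool [0.186, 6.489, 0.226] turn 0.005 dist 0.39 pos [ 0.6163 -0.1913  0.2336] F [-0.3 -0.1 -3.3] w 0.0249 t 35.0 q [ 0.    0.31 -0.05 -0.   -1.21 -1.57]
```

jog_arm:
  deltas:
    - [[0,0.15,0,0],[0.02,0.45,0,0],[0.04,0.9,0,0],[0.06,1.4,0,0],[0.08,1.9,0,0],[0.09,2.4,0,0],[0.1,2.9,0,0],[0.1,3.3,0,0]]

```text
t: 36.0
eef_pos: [0.609, 0.009, 0.2309]
ee_rot: [-3.142, -0.002, -3.14]
force: [0.6, -0.2, -4.3]
width: 0.0251
gripper_force: 40.0
```

jog_arm:
  deltas:
    - [[0,0.4,0,0],[0.02,0.9,0,0],[0.04,1.4,0,0],[0.06,1.9,0,0],[0.08,2.4,0,0],[0.08,2.8,0,0],[0.08,3.1,0,0],[0.08,3.19,0,0]]

```text
t: 37.0
eef_pos: [0.6049, 0.1992, 0.2315]
ee_rot: [-3.141, -0.001, -3.14]
force: [0.6, 0.2, -4.4]
width: 0.0251
gripper_force: 40.0
```

jog_arm:
  deltas:
    - [[0,0,0,0],[0,0,0,0],[0,0,0,0]]

```text
t: 37.38
eef_pos: [0.6052, 0.1973, 0.2321]
ee_rot: [3.142, 0.0, 3.141]
force: [-0.8, -0.6, -3.4]
width: 0.0249
gripper_force: 40.0
```

```bash
python3 d.py .605 .198 .14
python3 - <<'E'
from h import *
t=grab_frame('top'); s=grab_frame('side')
montage([crop(t['img'],140,100,130,150,2.8),crop(s['img'],140,120,150,150,2.8)],'d2.png',2)
p=arm.get_state()['eef_pos']
for z,r in((-.1,.08),(-.055,.078)):
  for f in(t,s):
    P=np.array([proj(f,p+[r*np.cos(a),r*np.sin(a),z]) for a in np.linspace(0,6.28,60)]);print(P.min(0).round(1),P.max(0).round(1))
E
```

```text
tool [0.004, 0.012, 1.534] turn -0.006 dist 0.092 pos [0.6052 0.1973 0.2321] F [-0.8 -0.6 -3.4] w 0.0249 t 37.375 q [ 0.62  0.29 -0.07  0.   -1.21 -2.19]
[150.2 156.7] [221.7 226.2]
[164.7 198.7] [252.2 262.9]
[145.  151.2] [218.  222.1]
[160.3 182.1] [249.5 244.8]
```

View pics/d2.png

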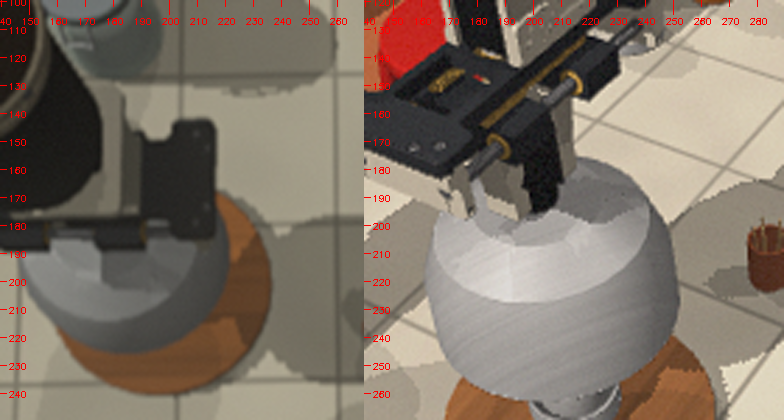

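The dome hangs level (side: 161–253, bottom 262; predicted 160–252, 263). Lower straight down.

jog_arm:
  deltas:
    - [[0,0,0.1,0],[0,0,0.35,0],[0,0,0.65,0],[0,0,0.95,0],[0,0,1.25,0],[0,0,1.5,0],[0,0,1.65,0],[0,0,1.7,0]]

```text
t: 38.48
eef_pos: [0.6051, 0.198, 0.1294]
ee_rot: [-3.141, -0.001, -3.141]
force: [-0.3, -0.0, -3.3]
width: 0.0248
gripper_force: 40.0
```

jog_arm:
  deltas:
    - [[0,0,0.04,0],[0,0,0.09,0],[0,0,0.13,0],[0,0,0.16,0],[0,0,0.18,0],[0,0,0.18,0],[0,0,0.18,0]]

```text
t: 39.35
eef_pos: [0.6052, 0.1981, 0.1193]
ee_rot: [3.142, 0.0, -3.141]
force: [-0.0, -0.8, -3.4]
width: 0.025
gripper_force: 40.0
```

```bash
python3 d.py .605 .198 .115
```

```text
tool [0.003, -0.001, 0.071] turn 0.005 dist 0.004 pos [0.6052 0.1981 0.1193] F [-0.  -0.8 -3.4] w 0.025 t 39.35 q [ 0.62  0.38 -0.22  0.   -0.98 -2.19]
```

jog_arm:
  deltas:
    - [[0,0,0.03,0],[0,0,0.05,0],[0,0,0.065,0],[0,0,0.065,0],[0,0,0.065,0]]

```text
t: 39.98
eef_pos: [0.6052, 0.198, 0.1153]
ee_rot: [3.142, 0.0, -3.141]
force: [-0.2, 0.1, -3.4]
width: 0.0249
gripper_force: 40.0
```

jog_arm:
  deltas:
    - [[0,0,0.015,0],[0,0,0.015,0],[0,0,0.015,0]]

```text
t: 40.35
eef_pos: [0.6053, 0.1981, 0.115]
ee_rot: [3.141, 0.001, -3.141]
force: [-2.6, 0.1, 3.9]
width: 0.0251
gripper_force: 40.0
```

On the board. Release and rise.

jog_arm:
  deltas:
    - [[0,0,0,0],[0,0,0,0],[0,0,0,0],[0,0,0,0],[0,0,0,0]]
  grip: 60

```text
t: 40.98
eef_pos: [0.6052, 0.1981, 0.1143]
ee_rot: [-3.142, -0.0, -3.141]
force: [0.1, 0.1, 0.1]
width: 0.0596
gripper_force: 0.0
```

jog_arm:
  deltas:
    - [[0,0,-0.15,0],[0,0,-0.5,0],[0,0,-1.1,0],[0,0,-1.7,0],[0,0,-2,0],[0,0,-2,0]]

```text
t: 41.72
eef_pos: [0.6056, 0.1983, 0.2359]
ee_rot: [3.14, 0.002, -3.141]
force: [0.2, 1.1, -0.9]
width: 0.0604
gripper_force: 0.0
```

jog_arm:
  deltas:
    - [[0,-0.5,0,0],[0,-1.3,0,0],[0,-2.1,0,0],[0,-2.9,0,0],[0,-3.3,0,0],[0,-3.3,0,0],[0,-3.3,0,0],[0,-3.3,0,0]]

```text
t: 42.72
eef_pos: [0.6051, 0.0009, 0.2339]
ee_rot: [-3.142, -0.001, -3.14]
force: [-0.5, -0.3, -0.5]
width: 0.06
gripper_force: 0.0
```

Run:
```python
from h import *
t=grab_frame('top'); s=grab_frame('side')
montage([crop(t['img'],140,140,150,150,2.6),crop(s['img'],150,170,150,150,2.6)],'d3.png',2)
for z,r in((.015,.1),(.06,.078)):
  for f in(t,s):
    P=np.array([proj(f,np.array([.605,.198,z])+[r*np.cos(a),r*np.sin(a),0]) for a in np.linspace(0,6.28,60)]);print(P.min(0).round(1),P.max(0).round(1))
```

```text
[155.6 163.4] [235.5 241.5]
[166.9 231.1] [265.4 310.2]
[159.6 166.7] [224.5 230.1]
[173.6 224.5] [253.4 286.5]
```

View pics/d3.png

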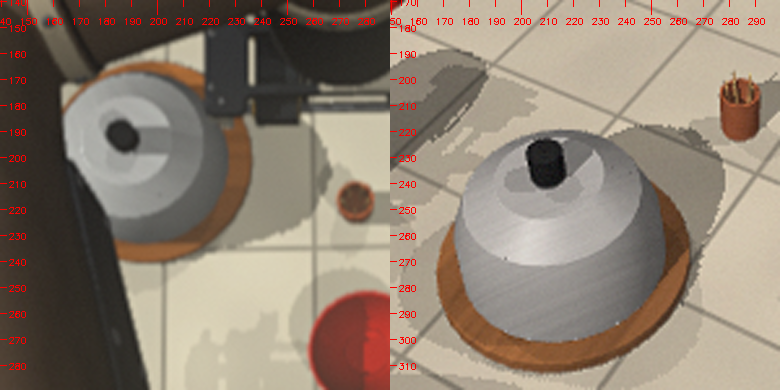

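The dome stands flat and centred on the board (knob at (210,203) in the side view), and the robot is clear. Handing in.

```bash
python3 -c "
from station import arm
print(arm.job_done())"
```

```text
the job is handed in; nothing more can be done
None
```

The three cups are nested on the board under the dome and the job is handed in; no verdict came back, but the last picture showed the dome flat and about centred on the board with the robot clear, and the pot and bowl looked undisturbed.

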